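# Copy a copper corner with the locking bevel

## Robot

A 6-joint arm with a two-finger parallel gripper is mounted at the origin on the work surface. World frame = base frame: x ahead of the robot, y to its left, z up, the work surface at z = 0. Lengths are in m, angles in rad, forces in N, time in s.
With the tool pointing down it reaches from about 0.275 to 0.85 m from the base axis. Payload 19 kg.
Tool frame: the origin (TCP) lies midway between the tips of the shut fingers; the grasp point (between the pads) lies 19 mm behind it; z points along the fingers, y is the line along which they close (so a half turn about z gives the same grasp; the last joint's range is limited). The gripper opens to 85 mm and grips with 20 to 120 N. Pads are 22 mm wide; open, the fingers measure 114 mm over their backs; the gripper's body (76 mm by 85 mm) begins 54 mm behind the grasp point. The pads swing forward as they close: fully open they stand 13 mm farther back than shut.
Start: joints at [1.094, 0.15, 1.437, -0, 1.554, -0.134], TCP at [0.193, 0.542, 0.231] pointing down, gripper open.
Joint ranges: [-2.8, 2.8], [-0.68, 2.1], [0.12, 2.68], [-1.39, 4.53], [0.16, 2.79], [-2.81, 2.81]. Speed limits (rad/s): [1.89, 1.89, 2.22, 3.01, 3.01, 3.01].

## Interface

Orientations are given as a rotation vector (axis times angle).
In Python, from workcell import observe, camera, get_calibration, hand_in gives the robot as it stands. The module is installed in compiled form; this text tells all that it offers.
- The arm moves only by the tool step_arm, never from a script. Its argument "commands" is a list that holds one entry, the list of rows, each a list of 7 numbers: the shift along the tool's x, y, z in cm, then the turn, a rotation vector about the tool's x, y, z in degrees, then the opening, from -1 (shut) to 1 (fully open), so that 0 is half open. A call has 1 to 8 rows; each row is the pose to reach, as a shift and turn from the pose commanded when the call began, along the tool's axes at that moment; what a row does not reach only later rows make up. A row lasts 1/8 s, in which the tool goes at most 62.5 mm and 10.7 degrees, less where a joint would pass 70% of its speed; a pose out of reach is approached as far as the arm can. A call with a gripper value outside its range is refused whole. The fingers move at their own pace and stop on an object; "grip_force" is the grip in N (left out, the last holds). Time passes only in rows, so rows that repeat a pose let the fingers close. It gives the time, the measured TCP pose, the force, the opening and the grip force at its end, in the units of the state.
- observe(): the state, without advancing time (a new reading comes with each control period).
- camera(name): name is "side" or "top"; returns (picture, depth): 400x640x3 uint8, red, green, blue; 400x640 float32, m along the optical axis (not along the pixel's ray), 0 where there is no reading.
- get_calibration(name): a dict with "fx", "fy", "cx", "cy" (pixels), "R" (3x3) and "t" (3): a world point X has camera coordinates R X + t. Camera axes: x right, y down, z forward; pixel columns grow to the right and rows downward; lengths in m; the calibration is good to about 2 mm. A picture is of the moment at which its call begins. get_calibration takes no time and is no camera call.
- hand_in(): hands the job in; it is judged then, once.
The state is a dict: "clock": time; "q": joint angles; "dq": joint speeds; "tau": joint torques, N m; "tool_pos": TCP position; "tcp_rot": TCP orientation; "ft_force": force on the tool from outside, world axes, zero at the start; "torque": the same for the moment, N m; "finger_gap": finger opening in m; "grasp_force": force on a finger pad.
Only numpy, scipy, OpenCV 4.12 (cv2) and the standard library are available. Lean on these libraries where they do the work, as an engineer would, in place of code of your own. Each camera call takes 0.05 s, during which the arm holds its last target. There are 200 camera calls.

## Task

Copy the angle of the dark finished copper piece to the plain copper blank with the sliding bevel: bring the bevel's blade flush along a long edge of the finished piece, then press the red lever fully down to lock the blade. Slide the locked bevel across to the blank at the other end of the board, and leave the blank lying flat on the board with most of one of its long edges flush along the blade. Keep the lever down and do not disturb the marker, the anvil block or the grey tin.

Things in the scene. Friction and masses are not known exactly. Their poses are not given: they have to be found in the camera images.
- board: wooden marking-out board, 330 (x) x 740 (y) x 18 mm thick, fixed; origin at the centre of its underside, so its top is at z = 18 mm. A steel guide rail 18 mm wide and 10 mm high runs along its y axis at x = -152 mm. Its position and yaw vary.
- carriage (a joint): the bevel's green carriage on the rail, -0.27 to 0.27 m: place of the blade's pivot along board y (0 = middle); the pivot is always at board x = -105 mm. It slides with about 1.2 N and stays where left. Its saddle over the rail is 70 mm along the rail (y +-35 mm), 26 to 78 mm behind the pivot, 13 to 40 mm above the board; from it two strips reach 11 mm past the pivot, 30 mm high.
- blade_pivot (a point): pivot of the steel blade, level with the board's top, turning with the blade: x along the blade to its tip, y to its left, z up. Blade: edges at y = +-12.5 mm, out to x = 205 mm, 2 to 10 mm above the board; head 70 mm wide from x = -22 to 16 mm. Lever up, it swings easily (0.2 N m) 0.6 rad either way from board +x; pushed by its knob onto an edge, blade and carriage settle flush.
- blade_knob (a point): centre of the top of the round brass knob that stands on the blade, 115 mm from the pivot: 18 mm diameter, 34 mm tall, from 10 to 44 mm above the board; axes as the blade's.
- lever (a joint): red cam lever over the pivot: 0 = raised (free), 0.9 rad = fully down, locked; over 0.8 counts as down. Starts at 0 to 0.15. Press it firmly down from above (10 to 20 N); it stays down. Raised it leans up at about 50 degrees, towards board +x, its end 44 mm ahead of the pivot. Down, the blade keeps its angle under pushes that slide the carriage, but not under hard shoves at its tip.
- lever_tip (a point): upper face of the lever's thumb pad (22 mm wide, 20 mm long), 60 mm from its hinge, which lies above the pivot, 22 mm over the board. Fully down, this point lies 60 mm from the pivot towards board +x, 30 mm above the board.
- finished: finished copper piece, dark, with two bright copper bands and two steel screw heads: 130 (x) x 70 (y) x 8 mm, screwed to the board, origin at the centre of its underside on the board's top; its long edges lie along its x axis at y = +-35 mm. It is at the left or the right end of the board, its yaw up to 0.3 rad from the board's.
- blank: plain bright copper blank, loose on the board at the other end: 110 (x) x 70 (y) x 6 mm, about 0.3 to 0.43 kg, origin at the centre of its underside; long edges along its x axis at y = +-35 mm.
- marker: loose blue and white marker, 125 mm long, 12 mm thick, lying across the far edge of the board, leave alone; origin at the centre of its underside
- anvil: loose dark steel anvil block, 56 mm diameter, 70 mm tall, on the table by the board's right end, leave alone; origin at the centre of its underside
- tin: pale grey tin, 68 mm diameter, 60 mm tall, on the table by the board's left end, leave alone; origin at the centre of its underside

How it is judged:
By the outcome, as a careful person would: the job done as asked, in the order asked, and still so for the second after the job is handed in, with the robot touching nothing.
It also fails if it takes over 72 s, if anything falls off the work surface, if the arm or the gripper's body presses on something with over 40 N, if the wrist force passes 120 N, or if a joint passes its speed limit or range.

## Working session

There is one attempt and no reset: what is moved stays moved. The work goes in short steps, Python scripts to look and compute and a tool call to move; the robot and the scene stay as the last step left them, time stands still between calls to the robot, and variables do not carry over. Pictures are saved under pics/ and viewed, at most 10 in all, crops included, and the job is handed in when it is done.

Besides the shell and the picture viewer there is one more tool, called after "Call:" by a JSON object that holds its "op" and its "data", one argument or row to a line. step_arm: Moves the arm, as the interface text tells. Its arguments: {"type":"object","properties":{"commands":{"type":"array","items":{"type":"array","items":{"type":"array","items":{"type":"number"}}}},"grip_force":{"type":"number"}},"required":["commands"]}

```bash
mkdir -p pics
cat > h.py <<'E'
import numpy as np, cv2
from workcell import observe, camera, get_calibration, hand_in
from scipy.spatial.transform import Rotation as Ro
def snap(name,fn):
    p,d=camera(name); cv2.imwrite(f'pics/{fn}.png',p[:,:,::-1]); np.savez(f'pics/{fn}.npz',p=p,d=d); return p,d
def ray(cam,uv,z):
    """world point on plane z along pixel rays"""
    c=get_calibration(cam);R=np.array(c['R']);t=np.array(c['t'])
    uv=np.atleast_2d(uv).astype(float)
    r=np.c_[(uv[:,0]-c['cx'])/c['fx'],(uv[:,1]-c['cy'])/c['fy'],np.ones(len(uv))]@R
    o=-R.T@t
    return o+r*((z-o[2])/r[:,2])[:,None]
def proj(cam,X):
    c=get_calibration(cam);Y=np.atleast_2d(X)@np.array(c['R']).T+np.array(c['t'])
    return np.c_[Y[:,0]/Y[:,2]*c['fx']+c['cx'],Y[:,1]/Y[:,2]*c['fy']+c['cy']]
def cloud(cam,d):
    c=get_calibration(cam);v,u=np.mgrid[:400,:640]
    Y=np.stack([(u-c['cx'])/c['fx']*d,(v-c['cy'])/c['fy']*d,d],-1)
    return (Y-np.array(c['t']))@np.array(c['R'])
E
python3 - <<'E'
from h import *
s=observe();print(s['clock'],s['tool_pos'],s['tcp_rot'],s['finger_gap'])
for n in('top','side'):
    snap(n,n+'0');c=get_calibration(n);print(n,c['fx'],-np.array(c['R']).T@c['t'],c['R'])
E
```

```text
0.0 [0.19318008 0.54131587 0.2306776 ] [-5.35757614e-01 -3.09519805e+00  1.81936375e-03] 0.08510672843031565
top 427.12084946830873 [0.37490743 0.01369745 1.19802408] [[ 0.02293366 -0.99925734  0.03096475]
 [-0.98060874 -0.02851389 -0.19389031]
 [ 0.19462924 -0.0259177  -0.98053441]]
side 495.9073892778383 [ 0.43154841 -1.3013279   1.02259694] [[ 0.98841527 -0.15085563 -0.01666852]
 [-0.10129083 -0.57387053 -0.81265785]
 [ 0.11302844  0.80493179 -0.58250269]]
```

View pics/top0.png

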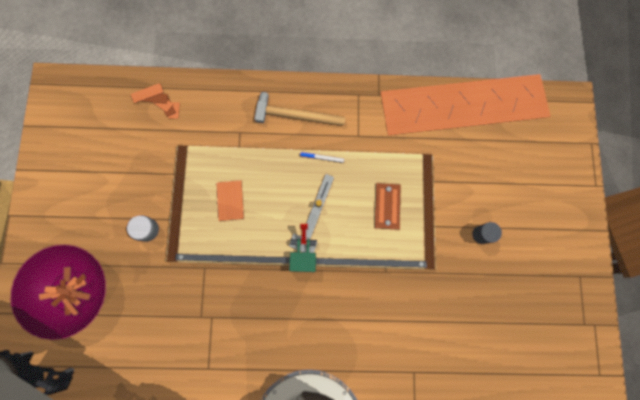

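View pics/side0.png

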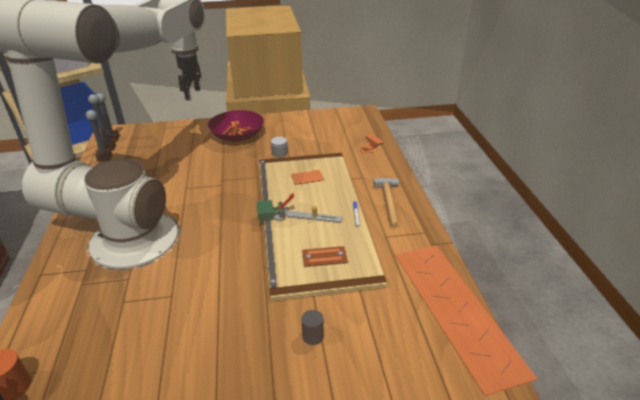

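Top view: the finished piece is on the right, around (388,205). The blank is on the left (230,200), the carriage at (303,260), the blade tip at (325,180) and the marker at (322,157). I'll enlarge to read the edges.

Run:
```python
from h import *
p=np.load('pics/top0.npz')['p'][:,:,::-1]
a=cv2.resize(p[140:275,165:440],None,fx=2.9,fy=2.9,interpolation=cv2.INTER_CUBIC)
cv2.imwrite('pics/c1.png',a);print(a.shape)
```

```text
(392, 798, 3)
```

View pics/c1.png

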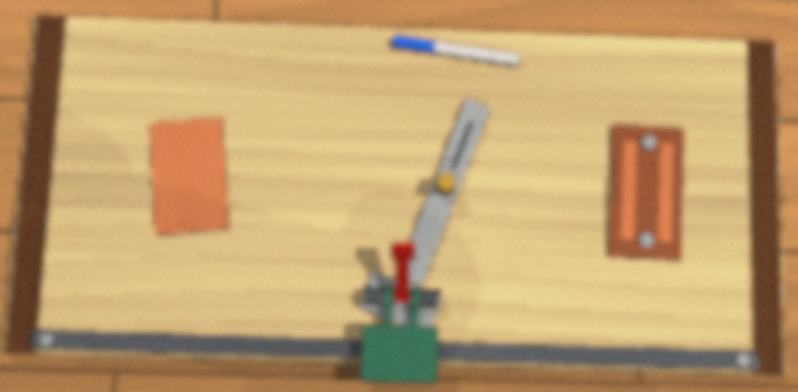

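```bash
cat >> h.py <<'E'
def crop(uv,f=2.9,o=(165,140)): return (np.atleast_2d(uv)+.5)/f-.5+np.array(o)
def fit(P,L,W):
    """rigid fit of rect corners (+x-left,+x-right,-x-right,-x-left)"""
    M=np.array([[L,W],[L,-W],[-L,-W],[-L,W]])/2
    Q=P[:,:2];c=Q.mean(0);H=M.T@(Q-c);th=np.arctan2(H[0,1]-H[1,0],H[0,0]+H[1,1])
    R=np.array([[np.cos(th),-np.sin(th)],[np.sin(th),np.cos(th)]])
    print('c',c.round(4),'yaw',th.round(4),'resid mm',((Q-c-M@R.T)*1e3).round(1).tolist());return c,th
E
python3 - <<'E'
from h import *
g=lambda uv,z:ray('top',crop(uv),z)
b=fit(g([[38,16],[773,42],[780,373],[8,351]],.018),.33,.74)
f=fit(g([[611,125],[683,128],[680,260],[608,256]],.026),.13,.07)
k=fit(g([[150,122],[222,117],[228,229],[156,235]],.024),.11,.07)
print('rail screws',g([[45,340],[745,361]],.028))
print('knob',g([446,182],.062),'tip',g([[462,100],[489,108]],.028),'lever',g([402,250],.07))
print('saddle',g([[363,325],[438,327],[437,381],[361,380]],.058))
B=lambda X:(np.array([[np.cos(b[1]),np.sin(b[1])],[-np.sin(b[1]),np.cos(b[1])]])@(np.atleast_2d(X)[:,:2]-b[0]).T).T.round(4)
print('boardframe', B(f[0]),B(k[0]),B(g([446,182],.062)),B(g([[45,340],[745,361]],.028)),B(g([[363,325],[438,327],[437,381],[361,380]],.058)))
# depth pass: refine
d=np.load('pics/top0.npz');X=cloud('top',d['d']);h=cv2.cvtColor(d['p'],cv2.COLOR_RGB2HSV)
for nm,sl,z in(('blank',np.s_[170:230,205:255],.024),('fin',np.s_[175:238,365:410],.026)):
    H=h[sl];m=((H[...,0]<13)&(H[...,1]>120)).astype(np.uint8)
    n,l,st,_=cv2.connectedComponentsWithStats(m);i=1+st[1:,4].argmax()
    cn=max(cv2.findContours((l==i).astype(np.uint8),0,1)[0],key=len)[:,0]+[sl[1].start,sl[0].start]
    W=ray('top',cn,z)[:,:2];r=cv2.minAreaRect((W*1000).astype(np.float32));print(nm,r,np.median(X[sl][l==i],0))
sm=(h[...,1]>0)
print('board z',np.median(X[200:220,265:290].reshape(-1,3),0))
E
```

```text
c [0.5828 0.0278] yaw -0.0039 resid mm [[-1.6, -5.2], [-1.7, 5.6], [1.6, 6.8], [1.7, -7.1]]
c [ 0.5877 -0.2065] yaw -0.0282 resid mm [[-1.0, 0.2], [0.1, -0.4], [0.4, 0.6], [0.4, -0.3]]
c [0.5915 0.2329] yaw 0.1131 resid mm [[0.5, -0.2], [-0.3, 0.5], [-0.2, 0.8], [0.1, -1.1]]
rail screws [[ 0.43151057  0.35505306  0.028     ]
 [ 0.42804017 -0.29895752  0.028     ]]
knob [[ 0.58491904 -0.01274047  0.062     ]] tip [[ 0.67282269 -0.02719668  0.028     ]
 [ 0.66561276 -0.05365386  0.028     ]] lever [[0.51901855 0.02622597 0.07      ]]
saddle [[ 0.45071968  0.05984254  0.058     ]
 [ 0.45061673 -0.00869892  0.058     ]
 [ 0.40192546 -0.00900209  0.058     ]
 [ 0.40118871  0.05983901  0.058     ]]
boardframe [[ 0.0058 -0.2343]] [[0.0078 0.2052]] [[ 0.0022 -0.0405]] [[-0.1526  0.3267]
 [-0.1535 -0.3274]] [[-0.1323  0.0315]
 [-0.1321 -0.037 ]
 [-0.1808 -0.0375]
 [-0.1818  0.0313]]
blank ((591.862060546875, 233.53231811523438), (107.45809173583984, 68.07710266113281), 6.894518852233887) [0.59116934 0.2333712  0.02351593]
fin ((588.1489868164062, -205.8703155517578), (67.3652572631836, 125.6969223022461), 89.24529266357422) [ 0.5870135  -0.20549639  0.02591142]
board z [0.56972413 0.10158602 0.01776974]
```

```bash
cat >> h.py <<'E'
def to(p,yaw=0):
    s=observe();R=Ro.from_rotvec(s['tcp_rot'])
    G=Ro.from_euler('z',yaw)*Ro.from_matrix(np.diag([-1.,1,-1]))
    print('shift cm',(R.inv().apply(np.array(p)-s['tool_pos'])*100).round(2),'turn deg',np.rad2deg((R.inv()*G).as_rotvec()).round(2))
E
python3 -c "
from h import *
to([.587,.035,.15])"
```

```text
shift cm [-54.11 -34.45   8.11] turn deg [ -0.06  -0.02 -19.64]
```

Call:
{"op": "step_arm", "data": {
  "commands": [
    [[-54.1,-34.45,8.1,0,0,-19.6,-1],[-54.1,-34.45,8.1,0,0,-19.6,-1],[-54.1,-34.45,8.1,0,0,-19.6,-1],[-54.1,-34.45,8.1,0,0,-19.6,-1],[-54.1,-34.45,8.1,0,0,-19.6,-1],[-54.1,-34.45,8.1,0,0,-19.6,-1],[-54.1,-34.45,8.1,0,0,-19.6,-1],[-54.1,-34.45,8.1,0,0,-19.6,-1]]
  ]
}}

```text
clock: 1.1
tool_pos: [0.4923, 0.1564, 0.1697]
tcp_rot: [-0.001, -3.142, 0.0]
ft_force: [1.0, -0.1, -0.3]
finger_gap: 0.0001
grasp_force: 0.0
```

```bash
python3 -c "
from h import *
to([.587,.035,.15])"
```

```text
shift cm [ -9.48 -12.14   1.97] turn deg [-0.   -0.   -0.04]
```

Call:
{"op": "step_arm", "data": {
  "commands": [
    [[-9.5,-12.15,2,0,0,0,-1],[-9.5,-12.15,2,0,0,0,-1],[-9.5,-12.15,2,0,0,0,-1],[-9.5,-12.15,2,0,0,0,-1],[-9.5,-12.15,2,0,0,0,-1],[-9.5,-12.15,8,0,0,0,-1],[-9.5,-12.15,12,0,0,0,-1],[-9.5,-12.15,12,0,0,0,-1]]
  ]
}}

```text
clock: 2.1
tool_pos: [0.5844, 0.0378, 0.048]
tcp_rot: [0.001, -3.137, -0.001]
ft_force: [-0.7, 0.2, 1.0]
finger_gap: 0.0002
grasp_force: 0.0
```

Call:
{"op": "step_arm", "data": {
  "commands": [
    [[0,0,1,0,0,0,-1],[0,-2,1,0,0,0,-1],[0,-4,1,0,0,0,-1],[0,-6,1,0,0,0,-1],[0,-8,1,0,0,0,-1],[0,-10,1,0,0,0,-1],[0,-11.5,1,0,0,0,-1],[0,-12.5,1,0,0,0,-1]]
  ]
}}

```text
clock: 3.1
tool_pos: [0.5862, -0.0893, 0.0399]
tcp_rot: [-0.002, -3.141, 0.0]
ft_force: [-0.6, 2.0, 0.8]
finger_gap: -0.0001
grasp_force: 1.1
```

Run:
```python
from h import *
p,d=snap('top','t1')
cv2.imwrite('pics/c2.png',cv2.resize(p[140:275,290:440,::-1],None,fx=4,fy=4,interpolation=cv2.INTER_CUBIC))
```

```text
(no output)
```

View pics/c2.png

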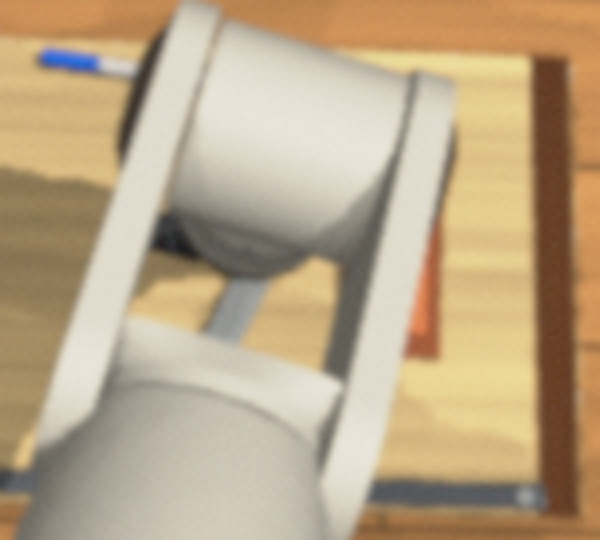

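The arm hides the knob in the picture, but the 2 N reading fits the blade and carriage being pushed along. I'll go on more slowly.

Call:
{"op": "step_arm", "data": {
  "commands": [
    [[0,-0.8,0,0,0,0,-1],[0,-1.6,0,0,0,0,-1],[0,-2.4,0,0,0,0,-1],[0,-3,0,0,0,0,-1],[0,-3.5,0,0,0,0,-1],[0,-4,0,0,0,0,-1],[0,-4.4,0,0,0,0,-1],[0,-4.4,0,0,0,0,-1]]
  ]
}}

```text
clock: 4.15
tool_pos: [0.5866, -0.1323, 0.0402]
tcp_rot: [0.0, 3.141, -0.0]
ft_force: [0.3, 1.3, 0.5]
finger_gap: -0.0001
grasp_force: 0.9
```

Call:
{"op": "step_arm", "data": {
  "commands": [
    [[0,-0.2,0,0,0,0,-1],[0,-0.4,0,0,0,0,-1],[0,-0.4,0,0,0,0,-1]]
  ]
}}

```text
clock: 4.53
tool_pos: [0.5865, -0.136, 0.0401]
tcp_rot: [0.0, 3.141, 0.0]
ft_force: [2.1, 4.8, 1.1]
finger_gap: -0.0002
grasp_force: 2.4
```

Call:
{"op": "step_arm", "data": {
  "commands": [
    [[0,-0.2,0,0,0,0,-1],[0,-0.2,0,0,0,0,-1]]
  ]
}}

```text
clock: 4.78
tool_pos: [0.5864, -0.1373, 0.0401]
tcp_rot: [0.0, 3.141, 0.002]
ft_force: [2.1, 10.0, 1.7]
finger_gap: 0.0002
grasp_force: 5.2
```

Call:
{"op": "step_arm", "data": {
  "commands": [
    [[0,-0.2,0,0,0,0,-1],[0,-0.2,0,0,0,0,-1]]
  ]
}}

```text
clock: 5.03
tool_pos: [0.5864, -0.1377, 0.0401]
tcp_rot: [0.0, -3.142, -0.006]
ft_force: [0.9, 25.0, 4.8]
finger_gap: 0.0001
grasp_force: 12.2
```

Call:
{"op": "step_arm", "data": {
  "commands": [
    [[0,0.5,0,0,0,0,-1],[0,2,0,0,0,0,-1],[0,2.5,-6,0,0,0,-1],[0,4,-11,0,0,0,-1],[0,10,-11,0,0,0,-1],[0,16,-11,0,0,0,-1],[0,22,-11,0,0,0,-1],[0,28,-11,0,0,0,-1]]
  ]
}}

```text
clock: 6.02
tool_pos: [0.5859, 0.1421, 0.1502]
tcp_rot: [0.001, 3.141, -0.001]
ft_force: [0.1, -0.8, -0.1]
finger_gap: -0.0001
grasp_force: 0.0
```

Run:
```python
from h import *
p,d=snap('top','t2')
cv2.imwrite('pics/c3.png',cv2.resize(p[140:275,300:440,::-1],None,fx=4,fy=4,interpolation=cv2.INTER_CUBIC))
```

```text
(no output)
```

View pics/c3.png

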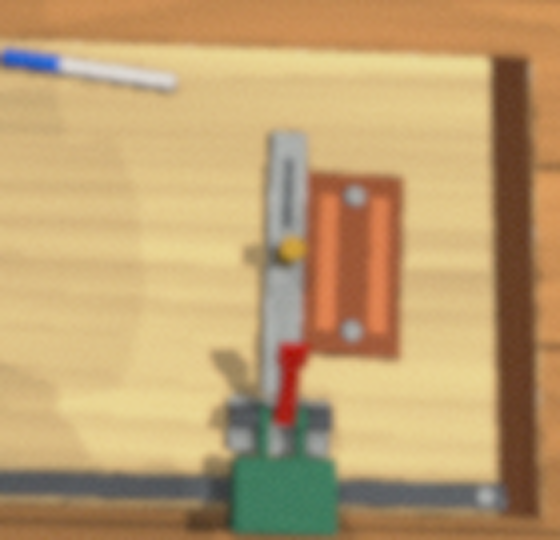

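The blade lies flush along the left long edge of the finished piece. The lever pad is at crop (293,356), the knob at (292,249), and the saddle spans 233–338 along its top edge at row 458.

Run:
```python
from h import *
g=lambda uv,z:ray('top',crop(uv,4,(300,140)),z)
print('lever',g([[293,350],[293,356]],.086),'knob',g([292,249],.062),'saddle',g([[233,458],[338,458],[336,532],[232,532]],.058).mean(0))
d=np.load('pics/t2.npz');X=cloud('top',d['d']);h=cv2.cvtColor(d['p'],cv2.COLOR_RGB2HSV)
m=((h[...,0]<6)|(h[...,0]>174))&(h[...,1]>190);m[:220]=0;m[250:]=0;m[:,:365]=0;m[:,380:]=0
print(m.sum(),X[m][::4].round(3))
to([.53,-.157,.13])
```

```text
lever [[ 0.51860066 -0.15676173  0.086     ]
 [ 0.51463804 -0.15675697  0.086     ]] knob [[ 0.59067128 -0.15984151  0.062     ]] saddle [ 0.42555167 -0.15548421  0.058     ]
60 [[ 0.521 -0.164  0.095]
 [ 0.518 -0.158  0.096]
 [ 0.515 -0.153  0.093]
 [ 0.513 -0.151  0.092]
 [ 0.514 -0.162  0.088]
 [ 0.511 -0.16   0.084]
 [ 0.509 -0.16   0.082]
 [ 0.504 -0.158  0.079]
 [ 0.5   -0.154  0.069]
 [ 0.497 -0.157  0.07 ]
 [ 0.492 -0.155  0.065]
 [ 0.487 -0.153  0.06 ]
 [ 0.485 -0.156  0.058]
 [ 0.482 -0.159  0.054]
 [ 0.48  -0.159  0.053]]
shift cm [  5.6  -30.53   1.94] turn deg [0.13 0.   0.14]
```

Call:
{"op": "step_arm", "data": {
  "commands": [
    [[6.2,-6,2,0,0,0,-1],[6.2,-12,2,0,0,0,-1],[6.2,-18,2,0,0,0,-1],[6.2,-24,2,0,0,0,-1],[6.2,-30,2,0,0,0,-1],[6.2,-30.4,2,0,0,0,-1],[6.2,-30.4,2,0,0,0,-1],[6.2,-30.4,2,0,0,0,-1]]
  ]
}}

```text
clock: 7.08
tool_pos: [0.5243, -0.1628, 0.13]
tcp_rot: [0.001, -3.141, -0.0]
ft_force: [-0.3, 0.7, 0.4]
finger_gap: 0.0002
grasp_force: 0.0
```

Call:
{"op": "step_arm", "data": {
  "commands": [
    [[0,0,2,0,0,0,-1],[0,0,3,0,0,0,-1],[0,0,4,0,0,0,-1],[-0.2,0,5,0,0,0,-1],[-0.4,0,6,0,0,0,-1],[-0.6,0,7,0,0,0,-1],[-0.8,0,7.8,0,0,0,-1],[-0.8,0,7.8,0,0,0,-1]]
  ]
}}

```text
clock: 8.07
tool_pos: [0.5323, -0.1637, 0.0518]
tcp_rot: [-0.0, -3.141, -0.0]
ft_force: [0.1, 0.4, 0.2]
finger_gap: 0.0
grasp_force: 0.0
```

Call:
{"op": "step_arm", "data": {
  "commands": [
    [[0,0,0.3,0,0,0,-1],[0,0,0.5,0,0,0,-1]]
  ]
}}

```text
clock: 8.32
tool_pos: [0.5327, -0.1641, 0.0476]
tcp_rot: [0.001, 3.14, -0.0]
ft_force: [-2.9, 4.7, 24.2]
finger_gap: 0.0001
grasp_force: 12.6
```

Call:
{"op": "step_arm", "data": {
  "commands": [
    [[0,0,0.5,0,0,0,-1],[0,0,0.5,0,0,0,-1],[0,0,-2,0,0,0,-1],[0,0,-8,0,0,0,-1],[-3,-6,-10,0,0,0,-1],[-6,-12,-10,0,0,0,-1],[-6,-18,-10,0,0,0,-1],[-6,-24,-10,0,0,0,-1]]
  ]
}}

```text
clock: 9.32
tool_pos: [0.592, -0.4003, 0.1467]
tcp_rot: [-0.0, -3.141, -0.0]
ft_force: [0.1, 0.4, 0.7]
finger_gap: 0.0001
grasp_force: 0.0
```

Run:
```python
from h import *
p,d=snap('top','t3')
a=cv2.resize(p[140:275,300:440,::-1],None,fx=4,fy=4,interpolation=cv2.INTER_CUBIC)
cv2.imwrite('pics/c4.png',a)
X=cloud('top',d);h=cv2.cvtColor(p,cv2.COLOR_RGB2HSV)
m=((h[...,0]<6)|(h[...,0]>174))&(h[...,1]>190);m[:210]=0;m[250:]=0;m[:,:365]=0;m[:,380:]=0
print(m.sum(),X[m][::6].round(3))
```

```text
71 [[ 0.54  -0.152  0.048]
 [ 0.544 -0.172  0.023]
 [ 0.538 -0.163  0.046]
 [ 0.536 -0.161  0.041]
 [ 0.532 -0.157  0.049]
 [ 0.529 -0.157  0.048]
 [ 0.524 -0.155  0.048]
 [ 0.519 -0.158  0.043]
 [ 0.51  -0.155  0.047]
 [ 0.502 -0.155  0.045]
 [ 0.494 -0.155  0.045]
 [ 0.486 -0.155  0.044]]
```

View pics/c4.png

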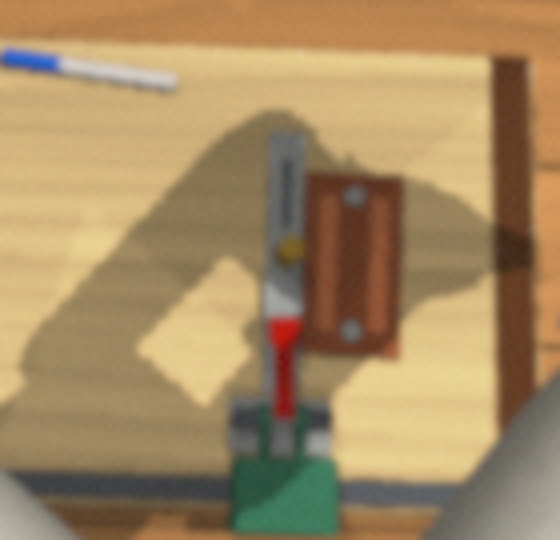

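Lever down (pad at z≈0.048) and the blade still flush along the finished piece. Next I go to the right of the knob to push it left.

Call:
{"op": "step_arm", "data": {
  "commands": [
    [[0,6,0,0,0,0,-1],[0,12,0,0,0,0,-1],[0,18,2,0,0,0,-1],[0,19.5,6,0,0,0,-1],[0,19.5,10,0,0,0,-1],[0,19.5,10.6,0,0,0,-1],[0,19.5,10.6,0,0,0,-1]]
  ]
}}

```text
clock: 10.25
tool_pos: [0.5924, -0.2039, 0.0419]
tcp_rot: [0.002, 3.141, -0.0]
ft_force: [0.8, 0.1, 1.2]
finger_gap: -0.0003
grasp_force: 0.0
```

Call:
{"op": "step_arm", "data": {
  "commands": [
    [[0,1,0,0,0,0,-1],[0,2,0,0,0,0,-1],[0,3,0,0,0,0,-1],[0,4.2,0,0,0,0,-1],[0,5.6,0,0,0,0,-1],[0,7,0,0,0,0,-1],[0,8.5,0,0,0,0,-1],[0,10,0,0,0,0,-1]]
  ]
}}

```text
clock: 11.25
tool_pos: [0.5922, -0.1024, 0.041]
tcp_rot: [-0.001, -3.141, 0.0]
ft_force: [1.2, -2.0, -0.1]
finger_gap: 0.0004
grasp_force: 0.7
```

Call:
{"op": "step_arm", "data": {
  "commands": [
    [[0,1.5,0,0,0,0,-1],[0,3,0,0,0,0,-1],[0,4.5,0,0,0,0,-1],[0,6,0,0,0,0,-1],[0,7.5,0,0,0,0,-1],[0,9,0,0,0,0,-1],[0,10.5,0,0,0,0,-1],[0,12,0,0,0,0,-1]]
  ]
}}

```text
clock: 12.25
tool_pos: [0.5923, 0.0174, 0.041]
tcp_rot: [-0.001, -3.142, 0.0]
ft_force: [0.1, -1.2, -1.1]
finger_gap: 0.0004
grasp_force: 0.7
```

Call:
{"op": "step_arm", "data": {
  "commands": [
    [[0,1.5,0,0,0,0,-1],[0,3,0,0,0,0,-1],[0,4.5,0,0,0,0,-1],[0,6,0,0,0,0,-1],[0,7.5,0,0,0,0,-1],[0,9,0,0,0,0,-1],[0,10,0,0,0,0,-1],[0,10.5,0,0,0,0,-1]]
  ]
}}

```text
clock: 13.25
tool_pos: [0.5923, 0.1221, 0.0409]
tcp_rot: [-0.0, -3.141, 0.0]
ft_force: [0.4, -3.5, 0.4]
finger_gap: 0.0
grasp_force: 2.0
```

Call:
{"op": "step_arm", "data": {
  "commands": [
    [[0,1,0,0,0,0,-1],[0,2,0,0,0,0,-1],[0,2.6,0,0,0,0,-1],[0,3.1,0,0,0,0,-1],[0,3.6,0,0,0,0,-1],[0,4.1,0,0,0,0,-1],[0,4.6,0,0,0,0,-1],[0,5,0,0,0,0,-1]]
  ]
}}

```text
clock: 14.25
tool_pos: [0.5925, 0.1717, 0.041]
tcp_rot: [0.001, 3.141, -0.0]
ft_force: [1.3, -3.3, -0.1]
finger_gap: -0.0002
grasp_force: 1.4
```

Call:
{"op": "step_arm", "data": {
  "commands": [
    [[0,0.4,0,0,0,0,-1],[0,0.8,0,0,0,0,-1],[0,1.2,0,0,0,0,-1],[0,1.4,0,0,0,0,-1],[0,1.4,0,0,0,0,-1]]
  ]
}}

```text
clock: 14.88
tool_pos: [0.5923, 0.1857, 0.0409]
tcp_rot: [-0.001, -3.141, -0.0]
ft_force: [0.4, -0.1, 0.4]
finger_gap: 0.0003
grasp_force: 0.0
```

Call:
{"op": "step_arm", "data": {
  "commands": [
    [[0,-0.5,0,0,0,0,-1],[0,-2,0,0,0,0,-1],[0,-2.5,-6,0,0,0,-1],[0,-6,-10,0,0,0,-1],[0,-12,-10,0,0,0,-1],[0,-18,-10,0,0,0,-1],[0,-24,-10,0,0,0,-1],[0,-30,-10,0,0,0,-1]]
  ]
}}

```text
clock: 15.88
tool_pos: [0.5915, -0.1174, 0.1412]
tcp_rot: [0.002, 3.141, -0.0]
ft_force: [0.7, 0.6, -0.9]
finger_gap: -0.0004
grasp_force: 0.0
```

Run:
```python
from h import *
p,d=snap('top','t4')
a=cv2.resize(p[140:275,170:310,::-1],None,fx=4,fy=4,interpolation=cv2.INTER_CUBIC)
cv2.imwrite('pics/c5.png',a)
```

```text
(no output)
```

View pics/c5.png

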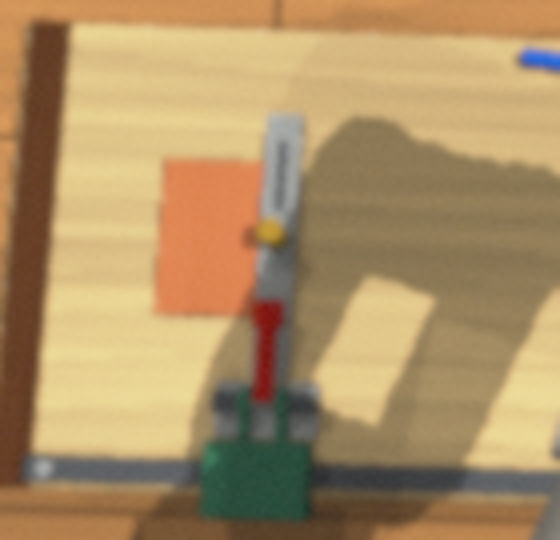

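The blank sits along the blade's left edge, copper touching steel from crop (262,160) to (255,310). The lever still looks down. I'll check the angles numerically.

Run:
```python
from h import *
def edge(fn,rows,u0,u1,z,ch=None,sgn=None):
    p=np.load(f'pics/{fn}.npz')['p'].astype(float)
    s=p[:,:,0]-p[:,:,2] if ch is None else p[:,:,ch]
    pts=[]
    for r in rows:
        g=np.abs(np.gradient(cv2.GaussianBlur(s,(0,0),.7)[r]))[u0(r):u1(r)]
        i=g.argmax();w=g[max(i-2,0):i+3];pts.append([u0(r)+max(i-2,0)+(w*np.arange(len(w))).sum()/w.sum(),r])
    W=ray('top',pts,z)[:,:2]
    q=cv2.fitLine(W.astype(np.float32),cv2.DIST_HUBER,0,.001,.001).ravel()
    a=np.arctan2(q[1]*np.sign(q[0]),abs(q[0]));print(fn,'yaw',a.round(4),'y@.59',(q[3]+(0.59-q[2])*np.tan(a)).round(4));return a
L=lambda a,b,w:(lambda r:int(round(a[0]+(r-a[1])/(b[1]-a[1])*(b[0]-a[0])))-w, lambda r:int(round(a[0]+(r-a[1])/(b[1]-a[1])*(b[0]-a[0])))+w+1)
q=lambda x,y,ox:(x/4+ox,y/4+140)
print('blank left');edge('t4',range(183,216),*L(q(163,160,170),q(154,312,170),4),.024)
print('blank|blade');edge('t4',range(183,214),*L(q(263,160,170),q(256,300,170),3),.028)
print('blade right');edge('t4',range(173,193),*L(q(304,120,170),q(299,210,170),4),.028)
print('fin right (t3)');edge('t3',range(187,227),*L(q(403,180,300),q(399,350,300),4),.026)
print('fin right (t0)');edge('top0',range(187,227),*L(q(403,180,300),q(399,350,300),4),.026)
print('blade left (t3)');edge('t3',range(176,212),*L(q(270,135,300),q(264,300,300),3),.028)
d=np.load('pics/t4.npz');X=cloud('top',d['d']);h=cv2.cvtColor(d['p'],cv2.COLOR_RGB2HSV)
m=((h[...,0]<6)|(h[...,0]>174))&(h[...,1]>190);m[:212]=0;m[240:]=0;m[:,:230]=0;m[:,244:]=0
print(m.sum(),X[m][::8].round(3))
p=d['p'];
for r in(185,190,197,203,210):print(p[r,228:242].tolist())
```

```text
blank left
t4 yaw -0.0056 y@.59 0.2891
blank|blade
t4 yaw -0.0102 y@.59 0.2209
blade right
t4 yaw 0.0361 y@.59 0.1915
fin right (t3)
t3 yaw -0.0561 y@.59 -0.2347
fin right (t0)
top0 yaw -0.0395 y@.59 -0.2352
blade left (t3)
t3 yaw -0.0359 y@.59 -0.1458
66 [[0.544 0.212 0.045]
 [0.538 0.214 0.048]
 [0.535 0.208 0.049]
 [0.529 0.21  0.053]
 [0.522 0.207 0.05 ]
 [0.511 0.21  0.049]
 [0.503 0.21  0.045]
 [0.495 0.206 0.048]
 [0.484 0.208 0.048]]
[[222, 132, 82], [222, 133, 81], [225, 135, 87], [223, 132, 83], [224, 134, 83], [224, 135, 86], [216, 134, 95], [195, 142, 119], [174, 154, 148], [163, 163, 158], [149, 150, 150], [127, 131, 129], [121, 123, 123], [139, 140, 139]]
[[225, 135, 86], [224, 133, 84], [225, 136, 87], [225, 134, 85], [224, 135, 86], [218, 131, 83], [199, 133, 103], [177, 149, 137], [171, 165, 160], [160, 161, 159], [141, 143, 141], [120, 122, 123], [123, 125, 125], [144, 148, 146]]
[[224, 134, 84], [221, 130, 82], [210, 122, 78], [186, 107, 68], [171, 100, 62], [168, 107, 62], [175, 128, 58], [188, 146, 58], [193, 153, 59], [195, 154, 58], [190, 152, 53], [183, 145, 63], [154, 128, 72], [124, 111, 85]]
[[223, 134, 85], [224, 133, 84], [222, 133, 83], [221, 130, 81], [217, 128, 78], [210, 132, 97], [184, 138, 121], [160, 146, 140], [139, 138, 134], [117, 116, 111], [101, 100, 94], [87, 85, 81], [86, 83, 79], [88, 87, 83]]
[[223, 135, 83], [223, 133, 83], [223, 134, 83], [220, 131, 82], [211, 124, 80], [181, 116, 88], [141, 110, 98], [120, 114, 109], [114, 113, 111], [111, 112, 110], [109, 110, 108], [109, 109, 108], [108, 107, 105], [107, 108, 105]]
```

Run:
```python
from h import *
S=120
for fn,ox in(('t2',372),('t3',372),('t4',234)):
    p=np.load(f'pics/{fn}.npz')['p'];h=cv2.cvtColor(p,cv2.COLOR_RGB2HSV).astype(int)
    u=np.arange(640)[None]+0*np.arange(400)[:,None];v=np.arange(400)[:,None]+0*u
    win=(abs(u-ox)<25)
    gm=win&(v>240)&(v<275)&(h[...,0]>50)&(h[...,0]<95)&(h[...,1]>90)
    km=win&(v>185)&(v<212)&(h[...,0]>18)&(h[...,0]<28)&(h[...,1]>165)
    W=ray('top',np.c_[u[gm],v[gm]],.058)[:,:2]; r=cv2.minAreaRect((W*1000).astype(np.float32))
    K=ray('top',np.c_[u[km],v[km]],.062)[:,:2].mean(0)
    # blade grey rows beyond the knob: centre line
    pts=[]
    for row in range(172,196):
        g=(h[row,:,1]<45)&(abs(np.arange(640)-ox)<18)
        i=np.flatnonzero(g)
        if len(i)>4: pts.append([i.mean(),row,len(i)])
    pts=np.array(pts);B=ray('top',pts[:,:2],.028)[:,:2]
    b=B[:10].mean(0);piv=np.array(r[0])/1000+[.052,0]
    print(fn,'saddle',np.round(r[0],1),np.round(r[1],1),gm.sum(),'knob',K.round(4),km.sum(),'blade',b.round(4),pts[:,2].astype(int).tolist(),
      'ang knob',((K-piv)[1]/(K-piv)[0]).round(4),'ang tip',((b-piv)[1]/(b-piv)[0]).round(4))
```

```text
t2 saddle [ 440.8 -154.6] [76.7 66.6] 476 knob [ 0.5895 -0.1598] 16 blade [ 0.6672 -0.1618] [6, 8, 8, 8, 8, 8, 8, 8, 8, 9, 9, 9, 9, 9, 11, 12, 12, 12, 9, 9, 9, 9, 9] ang knob -0.0542 ang tip -0.0411
t3 saddle [ 439.4 -154.6] [74.  66.6] 455 knob [ 0.59   -0.1598] 10 blade [ 0.6672 -0.1606] [6, 8, 8, 9, 9, 9, 9, 9, 9, 9, 8, 9, 9, 9, 11, 12, 12, 11, 9, 9, 9, 9, 9] ang knob -0.0522 ang tip -0.0342
t4 saddle [440.  207.2] [70.7 66.5] 459 knob [0.5911 0.2064] 20 blade [0.6588 0.2074] [9, 8, 10, 9, 9, 9, 9, 9, 8, 8, 8, 8, 8, 9, 9, 9, 9, 9, 9, 9, 9, 8] ang knob -0.0076 ang tip 0.0012
```

Run:
```python
from h import *
p,d=snap('side','s4')
c=proj('side',[[.59,.235,.02]])[0].round().astype(int);print(c)
cv2.imwrite('pics/c6.png',cv2.resize(p[c[1]-45:c[1]+50,c[0]-70:c[0]+70,::-1],None,fx=5.5,fy=5.5,interpolation=cv2.INTER_CUBIC))
```

```text
[307 177]
```

View pics/c6.png

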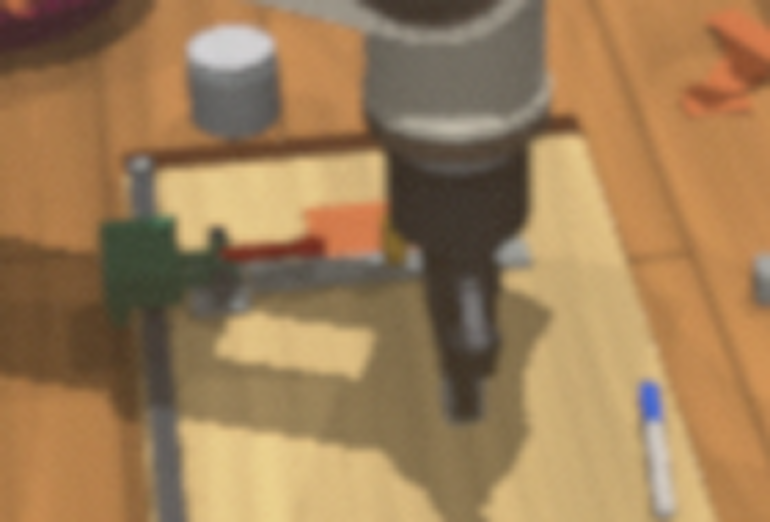

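The top-view angle estimates are confounded by the arm's shadow, so I'll move the arm well to the right and measure again.

Call:
{"op": "step_arm", "data": {
  "commands": [
    [[0,-6,0,0,0,0,-1],[0,-12,0,0,0,0,-1],[0,-18,0,0,0,0,-1],[0,-24,0,0,0,0,-1],[0,-28,0,0,0,0,-1],[0,-28,0,0,0,0,-1]]
  ]
}}

```text
clock: 16.73
tool_pos: [0.5907, -0.3977, 0.1402]
tcp_rot: [-0.006, -3.141, -0.0]
ft_force: [-0.3, -0.3, -0.5]
finger_gap: 0.0003
grasp_force: 0.0
```

```bash
cat >> h.py <<'E'
def line(s,a,b,w,z,n=80):
    """subpixel edge near pixel segment a-b in scalar image s; strongest gradient across it"""
    a,b=np.array(a,float),np.array(b,float);t=(b-a)/np.linalg.norm(b-a);nn=np.array([-t[1],t[0]])
    k=np.arange(-w,w+.01,.25)
    P=a+np.linspace(0,1,n)[:,None]*(b-a)
    G=P[:,None]+k[None,:,None]*nn
    I=cv2.remap(s.astype(np.float32),G[...,0].astype(np.float32),G[...,1].astype(np.float32),cv2.INTER_LINEAR)
    I=cv2.GaussianBlur(I,(0,0),2.5);g=np.abs(np.gradient(I,axis=1))[:,2:-2];i=g.argmax(1)
    Q=P+k[2:-2][i][:,None]*nn
    W=ray('top',Q,z)[:,:2];x,y=W.T
    ok=np.ones(n,bool)
    for _ in range(4):
        c=np.polyfit(x[ok],y[ok],1);r=y-np.polyval(c,x);ok=abs(r)<max(.0008,2*np.median(abs(r)))
    return c[0],np.polyval(c,.59),ok.sum(),r[ok].std()*1e3
E
python3 - <<'E'
from h import *
ps=[camera('top') for _ in range(8)]
p=np.mean([a for a,_ in ps],0);np.savez('pics/t5.npz',p=p.astype(np.uint8),d=ps[0][1])
t2=np.load('pics/t2.npz')['p'].astype(float);t0=np.load('pics/top0.npz')['p'].astype(float)
rb=lambda q:q[...,0]-q[...,2]
c=lambda x,y,ox:(x/4+ox-.375,y/4+140-.375)
for n,im,a,b,w,z in[
 ('t2 fin R',t2,c(402,185,300),c(398,350,300),2.5,.026),('t0 fin R',t0,c(402,185,300),c(398,350,300),2.5,.026),
 ('t0 fin L',t0,c(311,180,300),c(306,348,300),2.5,.026),('t2 blade L',t2,c(269,140,300),c(262,390,300),2.5,.028),
 ('t2 blade|fin',t2,c(308,180,300),c(304,340,300),2.5,.026),
 ('t5 blank L',p,c(163,168,170),c(155,308,170),2.5,.024),('t5 seam',p,c(262,168,170),c(256,300,170),2.5,.026),
 ('t5 blade R',p,c(303,122,170),c(292,375,170),2.5,.022),('t0 blank L',t0,(216.6,182),(218.6,219),2.5,.024),('t0 blank R',t0,(241.5,181),(243.4,218),2.5,.024)]:
    print(n,'(r-b)',np.round(line(rb(im),a,b,w,z),4))
for n,im,a,b in[('rail L',t0,(182,256.7),(285,260)),('rail R',t0,(320,261.5),(418,264.5))]:
    s=im.mean(2);P=[ray('top',[q],.028)[0] for q in(a,b)];print(n,P)
a=cv2.resize(p[140:275,170:310,::-1].astype(np.uint8),None,fx=4,fy=4,interpolation=cv2.INTER_CUBIC);cv2.imwrite('pics/c7.png',a)
E
```

```text
t2 fin R (r-b) [-3.620e-02 -2.378e-01  6.500e+01  2.783e-01]
t0 fin R (r-b) [-3.390e-02 -2.379e-01  7.300e+01  6.123e-01]
t0 fin L (r-b) [-3.910e-02 -1.743e-01  7.000e+01  4.703e-01]
t2 blade L (r-b) [-3.540e-02 -1.454e-01  8.000e+01  4.517e-01]
t2 blade|fin (r-b) [-4.280e-02 -1.746e-01  6.300e+01  2.499e-01]
t5 blank L (r-b) [-1.700e-03  2.891e-01  8.000e+01  2.802e-01]
t5 seam (r-b) [-2.500e-03  2.215e-01  6.800e+01  5.019e-01]
t5 blade R (r-b) [-1.200e-03  1.946e-01  7.700e+01  2.748e-01]
t0 blank L (r-b) [ 0.1235  0.2676 80.      0.372 ]
t0 blank R (r-b) [ 0.1079  0.1994 70.      0.3398]
rail L [array([0.43219932, 0.35027678, 0.028     ]), array([0.43017135, 0.0733353 , 0.028     ])]
rail R [array([ 0.42846033, -0.0215397 ,  0.028     ]), array([ 0.42687244, -0.28912591,  0.028     ])]
```

View pics/c7.png

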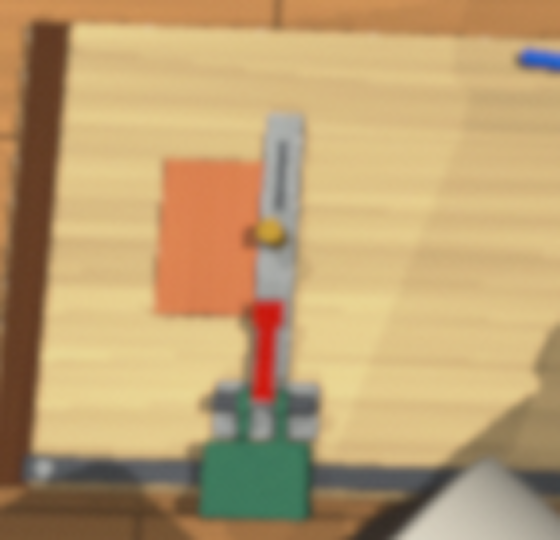

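Run:
```python
from h import *
p=np.load('pics/t5.npz')['p'].astype(float);t2=np.load('pics/t2.npz')['p'].astype(float);t0=np.load('pics/top0.npz')['p'].astype(float);t3=np.load('pics/t3.npz')['p'].astype(float)
rb=lambda q:q[...,0]-q[...,2]
c=lambda x,y,ox:(x/4+ox-.375,y/4+140-.375)
br=lambda q:q.mean(2)
for n,im,a,b in[('t5 left end inner',p,c(70,35,170),c(28,440,170)),('t0 left inner',t0,c(70,35,170),c(28,440,170)),('t0 right inner',t0,c(492,70,300),c(500,470,300)),('t2 right inner',t2,c(492,70,300),c(500,470,300))]:
    print(n,np.round(line(br(im),a,b,3,.018),4))
print('t3 blade L',np.round(line(rb(t3),c(269,140,300),c(262,390,300),2.5,.028),4))
print('t5 blade L top',np.round(line(rb(p),c(267,120,170),c(263,158,170),2.5,.028),4))
print('t5 blade R top/bot',np.round(line(rb(p),c(303,122,170),c(298,230,170),2.5,.022),4),np.round(line(rb(p),c(298,240,170),c(292,375,170),2.5,.022),4))
print('t2 blade R below fin', np.round(line(rb(t2),c(309,140,300),c(308,172,300),2.5,.028),4))
```

```text
t5 left end inner [-4.800e-03  3.660e-01  8.000e+01  2.073e-01]
t0 left inner [-5.000e-03  3.659e-01  8.000e+01  2.068e-01]
t0 right inner [-5.900e-03 -3.099e-01  8.000e+01  1.912e-01]
t2 right inner [-6.100e-03 -3.099e-01  8.000e+01  1.959e-01]
t3 blade L [-2.970e-02 -1.461e-01  5.600e+01  3.229e-01]
t5 blade L top [-5.160e-02  2.243e-01  8.000e+01  3.374e-01]
t5 blade R top/bot [-4.500e-03  1.948e-01  8.000e+01  2.089e-01] [-1.800e-03  1.948e-01  6.800e+01  2.894e-01]
t2 blade R below fin [ 2.180e-02 -1.772e-01  8.000e+01  2.113e-01]
```

The two board ends read the same angle (−0.005), so the calibration is good. The blade really did creep, from −0.036 to about −0.002 rad, under the knob push. I'll take the locked bevel back to the finished piece and press it flush by the knob. Then I'll press the lever again and bring it over by pushing the saddle, which puts no torque on the lock.

Call:
{"op": "step_arm", "data": {
  "commands": [
    [[0,6,0,0,0,0,-1],[0,12,0,0,0,0,-1],[0,18,0,0,0,0,-1],[0,24,0,0,0,0,-1],[0,30,0,0,0,0,-1],[0,36,0,0,0,0,-1],[0,42,0,0,0,0,-1],[0,48,0,0,0,0,-1]]
  ]
}}

```text
clock: 18.12
tool_pos: [0.592, 0.0878, 0.1414]
tcp_rot: [0.0, 3.141, -0.0]
ft_force: [0.4, -0.2, -0.4]
finger_gap: 0.0
grasp_force: 0.0
```

Call:
{"op": "step_arm", "data": {
  "commands": [
    [[0,6,0,0,0,0,-1],[0,12,0,0,0,0,-1],[0,16,0,0,0,0,-1],[0,16,0,0,0,0,-1],[0,16,5,0,0,0,-1],[0,16,9,0,0,0,-1],[0,16,9.9,0,0,0,-1],[0,16,9.9,0,0,0,-1]]
  ]
}}

```text
clock: 19.12
tool_pos: [0.5928, 0.2451, 0.0428]
tcp_rot: [0.002, 3.141, -0.0]
ft_force: [0.2, -0.3, 1.5]
finger_gap: -0.0001
grasp_force: 0.0
```

Call:
{"op": "step_arm", "data": {
  "commands": [
    [[0,-1,0,0,0,0,-1],[0,-2,0,0,0,0,-1],[0,-3.5,0,0,0,0,-1],[0,-5,0,0,0,0,-1],[0,-6.5,0,0,0,0,-1],[0,-8,0,0,0,0,-1],[0,-10,0,0,0,0,-1],[0,-12,0,0,0,0,-1]]
  ]
}}

```text
clock: 20.12
tool_pos: [0.5923, 0.124, 0.0419]
tcp_rot: [-0.001, -3.141, 0.0]
ft_force: [0.2, 2.4, 1.3]
finger_gap: -0.0001
grasp_force: 0.7
```

Call:
{"op": "step_arm", "data": {
  "commands": [
    [[0,-2,0,0,0,0,-1],[0,-4,0,0,0,0,-1],[0,-6,0,0,0,0,-1],[0,-8,0,0,0,0,-1],[0,-10,0,0,0,0,-1],[0,-12,0,0,0,0,-1],[0,-14,0,0,0,0,-1],[0,-16,0,0,0,0,-1]]
  ]
}}

```text
clock: 21.12
tool_pos: [0.5923, -0.0359, 0.042]
tcp_rot: [-0.001, -3.142, 0.0]
ft_force: [0.2, 0.9, 0.3]
finger_gap: 0.0004
grasp_force: 0.8
```

Call:
{"op": "step_arm", "data": {
  "commands": [
    [[0,-2,0,0,0,0,-1],[0,-4,0,0,0,0,-1],[0,-5.5,0,0,0,0,-1],[0,-7,0,0,0,0,-1],[0,-8,0,0,0,0,-1],[0,-9,0,0,0,0,-1],[0,-9.6,0,0,0,0,-1],[0,-9.9,0,0,0,0,-1]]
  ]
}}

```text
clock: 22.12
tool_pos: [0.5923, -0.1337, 0.0421]
tcp_rot: [0.001, 3.142, -0.0]
ft_force: [0.4, 1.6, -0.1]
finger_gap: 0.0001
grasp_force: 0.8
```

Call:
{"op": "step_arm", "data": {
  "commands": [
    [[0,-0.2,0,0,0,0,-1],[0,-0.4,0,0,0,0,-1],[0,-0.5,0,0,0,0,-1],[0,-0.5,0,0,0,0,-1]]
  ]
}}

```text
clock: 22.62
tool_pos: [0.5922, -0.1374, 0.042]
tcp_rot: [-0.001, -3.141, -0.003]
ft_force: [0.6, 10.4, 0.1]
finger_gap: -0.0001
grasp_force: 5.2
```

Call:
{"op": "step_arm", "data": {
  "commands": [
    [[0,-0.1,0,0,0,0,-1],[0,-0.2,0,0,0,0,-1],[0,-0.2,0,0,0,0,-1],[0,-0.2,0,0,0,0,-1]]
  ]
}}

```text
clock: 23.12
tool_pos: [0.5922, -0.1378, 0.042]
tcp_rot: [0.0, -3.141, -0.006]
ft_force: [-0.0, 23.7, 4.3]
finger_gap: -0.0002
grasp_force: 11.7
```

Call:
{"op": "step_arm", "data": {
  "commands": [
    [[0,0,0,0,0,0,-1],[0,0,0,0,0,0,-1],[0,0.7,0,0,0,0,-1],[0,2,-1,0,0,0,-1],[0,4,-7,0,0,0,-1],[0,10,-10,0,0,0,-1],[0,16,-10,0,0,0,-1],[0,22,-10,0,0,0,-1]]
  ]
}}

```text
clock: 24.12
tool_pos: [0.5923, 0.0816, 0.1436]
tcp_rot: [0.002, 3.14, -0.0]
ft_force: [0.8, -0.1, -1.3]
finger_gap: -0.0001
grasp_force: 0.0
```

Run:
```python
from h import *
p=np.mean([camera('top')[0] for _ in range(5)],0);np.savez('pics/t6.npz',p=p.astype(np.uint8))
rb=lambda q:q[...,0]-q[...,2]
c=lambda x,y,ox:(x/4+ox-.375,y/4+140-.375)
for n,a,b,z in(('blade L',c(269,140,300),c(262,390,300),.028),('blade|fin',c(308,180,300),c(304,340,300),.026),('fin R',c(402,185,300),c(398,350,300),.026)):
    print(n,np.round(line(rb(p),a,b,2.5,z),4))
h=cv2.cvtColor(p.astype(np.uint8),cv2.COLOR_RGB2HSV)
gm=(h[...,0]>50)&(h[...,0]<95)&(h[...,1]>90);gm[:240]=0;gm[275:]=0;v,u=np.nonzero(gm);k=u>330
print('saddle',np.median(ray('top',np.c_[u,v][k],.058),0), 'u range',np.percentile(u[k],[2,98]))
cv2.imwrite('pics/c8.png',cv2.resize(p[140:275,300:440,::-1].astype(np.uint8),None,fx=4,fy=4,interpolation=cv2.INTER_CUBIC))
```

```text
blade L [ 1.7900e-02 -1.4750e-01  6.3000e+01  1.0563e+00]
blade|fin [-2.900e-02 -1.746e-01  5.700e+01  3.862e-01]
fin R [-3.440e-02 -2.378e-01  6.900e+01  3.571e-01]
saddle [ 0.42650933 -0.15328976  0.058     ] u range [358. 382.]
```

View pics/c8.png

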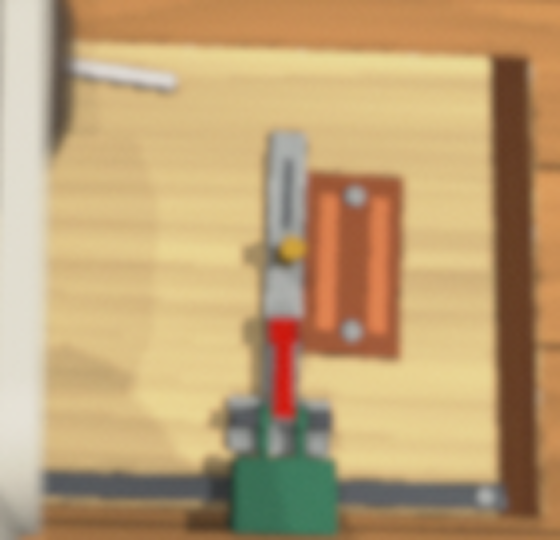

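The blade lies against the finished piece again, with no board showing between them. Shadows of the knob and lever corrupt the long fit, so I'll compare clean segments.

```bash
python3 - <<'E'
from h import *
c=lambda x,y,ox:(x/4+ox-.375,y/4+140-.375)
for f in('t2','t3','t6'):
    p=np.load(f'pics/{f}.npz')['p'].astype(float);s=p[...,0]-p[...,2]
    A=line(s,c(269,142,300),c(266,235,300),2,.028);B=line(s,c(265,280,300),c(264,310,300),2,.028)
    print(f,np.round(A,4),np.round(B,4))
    for y in(150,190,225,275,300,310):
        v=int(round(c(0,y,300)[1]));print(y,s[v,362:380].astype(int).tolist())
E
python3 -c "
from h import *
to([.527,-.157,.12])"
```

```text
t2 [-4.260e-02 -1.450e-01  8.000e+01  3.286e-01] [-6.610e-02 -1.460e-01  8.000e+01  2.005e-01]
150 [87, 85, 85, 84, 67, 36, 9, 1, 1, 1, 1, 3, 2, 9, 34, 65, 85, 87]
190 [87, 87, 84, 74, 47, 20, 3, 0, 1, -3, -1, 0, 2, 12, 35, 71, 96, 102]
225 [86, 87, 86, 73, 41, 11, 1, 0, 0, -1, 0, 0, 4, 16, 43, 82, 104, 119]
275 [87, 83, 73, 51, 25, 7, 2, 5, 4, 4, 2, 2, 6, 27, 57, 87, 103, 120]
300 [86, 88, 73, 45, 15, 6, 0, 1, 1, 1, 2, 3, 11, 39, 73, 99, 110, 130]
310 [85, 85, 72, 41, 15, 5, 0, 0, 0, 2, 3, 3, 12, 41, 76, 98, 109, 125]
t3 [-2.020e-02 -1.467e-01  8.000e+01  2.159e-01] [-9.400e-03 -1.442e-01  8.000e+01  3.025e-01]
150 [50, 53, 50, 50, 35, 18, 7, 1, 0, 1, 4, 1, 3, 9, 28, 43, 50, 55]
190 [53, 54, 51, 48, 35, 15, 3, 2, -2, -3, 0, 1, 4, 9, 26, 48, 56, 60]
225 [53, 53, 54, 46, 30, 12, 3, 0, 0, -1, 1, 2, 4, 13, 34, 50, 59, 69]
275 [74, 64, 54, 45, 27, 7, 2, 2, 0, 3, 4, 0, 5, 15, 34, 52, 59, 68]
300 [87, 83, 69, 43, 15, 2, 1, 1, 0, 1, 2, 2, 5, 20, 40, 57, 64, 70]
310 [82, 77, 63, 38, 14, 4, 5, 6, 5, 5, 6, 7, 8, 18, 38, 53, 62, 73]
t6 [-3.040e-02 -1.453e-01  8.000e+01  3.337e-01] [-3.070e-02 -1.452e-01  8.000e+01  0.000e+00]
150 [87, 87, 86, 81, 63, 30, 7, 1, 1, 1, 1, 1, 2, 9, 34, 66, 85, 86]
190 [87, 86, 86, 74, 44, 15, 5, 1, -1, -4, -3, -1, 3, 13, 43, 79, 97, 102]
225 [87, 87, 85, 73, 41, 13, 4, 0, -1, -2, -1, 2, 4, 18, 51, 86, 106, 118]
275 [87, 85, 73, 52, 24, 6, 4, 3, 3, 4, 3, 3, 9, 26, 59, 86, 103, 120]
300 [87, 86, 74, 45, 17, 4, 1, 3, 2, 2, 2, 4, 13, 37, 74, 98, 111, 129]
310 [86, 84, 70, 43, 17, 7, 5, 5, 5, 6, 5, 6, 16, 39, 72, 98, 111, 127]
shift cm [  6.54 -23.68   2.26] turn deg [-0.03  0.03  0.02]
```

The t2 and t6 edge profiles match to about 0.1 px, so the blade is flush again. Now I'll press the lever once more.

Call:
{"op": "step_arm", "data": {
  "commands": [
    [[5.9,-6,2,0,0,0,-1],[5.9,-12,2,0,0,0,-1],[5.9,-18,2,0,0,0,-1],[5.9,-23.7,2,0,0,0,-1],[5.9,-23.7,4,0,0,0,-1],[5.9,-23.7,7,0,0,0,-1],[5.9,-23.7,8.9,0,0,0,-1],[5.9,-23.7,8.9,0,0,0,-1]]
  ]
}}

```text
clock: 25.38
tool_pos: [0.5322, -0.1583, 0.0521]
tcp_rot: [-0.004, -3.139, -0.001]
ft_force: [-0.6, 0.4, 0.2]
finger_gap: -0.0001
grasp_force: 0.0
```

Call:
{"op": "step_arm", "data": {
  "commands": [
    [[0,0,0.4,0,0,0,-1],[0,0,0.6,0,0,0,-1],[0,0,0.6,0,0,0,-1]]
  ]
}}

```text
clock: 25.75
tool_pos: [0.5335, -0.1579, 0.048]
tcp_rot: [0.001, 3.141, -0.002]
ft_force: [-2.0, -0.4, 6.0]
finger_gap: -0.0001
grasp_force: 2.7
```

Call:
{"op": "step_arm", "data": {
  "commands": [
    [[0,0,0.2,0,0,0,-1],[0,0,0.2,0,0,0,-1],[0,0,-2,0,0,0,-1],[3,-2,-7,0,0,0,-1],[7,-4.5,-7,0,0,0,-1],[10.3,-6.6,-7,0,0,0,-1],[10.3,-6.6,-4,0,0,0,-1],[10.3,-6.6,0,0,0,0,-1]]
  ]
}}

```text
clock: 26.75
tool_pos: [0.4306, -0.2244, 0.0477]
tcp_rot: [0.003, 3.139, -0.004]
ft_force: [1.0, -0.0, -0.3]
finger_gap: 0.0001
grasp_force: 0.0
```

```bash
python3 -c "
from h import *
to([.43,-.2045,.045])"
```

```text
shift cm [0.06 1.99 0.27] turn deg [-0.13  0.17 -0.09]
```

Call:
{"op": "step_arm", "data": {
  "commands": [
    [[0,0.8,0.2,0,0,0,-1],[0,1.4,0.2,0,0,0,-1],[0,2,0.2,0,0,0,-1],[0,2.7,0.2,0,0,0,-1],[0,3.6,0.2,0,0,0,-1],[0,4.8,0.2,0,0,0,-1],[0,6.2,0.2,0,0,0,-1],[0,7.7,0.2,0,0,0,-1]]
  ]
}}

```text
clock: 27.75
tool_pos: [0.4302, -0.1453, 0.045]
tcp_rot: [-0.001, -3.142, 0.0]
ft_force: [1.4, -1.2, 0.5]
finger_gap: 0.0001
grasp_force: 0.8
```

Call:
{"op": "step_arm", "data": {
  "commands": [
    [[0,1.6,0,0,0,0,-1],[0,3.2,0,0,0,0,-1],[0,4.8,0,0,0,0,-1],[0,6.4,0,0,0,0,-1],[0,8,0,0,0,0,-1],[0,9.6,0,0,0,0,-1],[0,11.2,0,0,0,0,-1],[0,12.8,0,0,0,0,-1]]
  ]
}}

```text
clock: 28.75
tool_pos: [0.4303, -0.0173, 0.045]
tcp_rot: [-0.001, -3.142, 0.0]
ft_force: [1.0, -1.0, 0.2]
finger_gap: 0.0001
grasp_force: 0.7
```

Call:
{"op": "step_arm", "data": {
  "commands": [
    [[0,1.6,0,0,0,0,-1],[0,3.2,0,0,0,0,-1],[0,4.8,0,0,0,0,-1],[0,6.4,0,0,0,0,-1],[0,8,0,0,0,0,-1],[0,9.6,0,0,0,0,-1],[0,10.8,0,0,0,0,-1],[0,11.8,0,0,0,0,-1]]
  ]
}}

```text
clock: 29.75
tool_pos: [0.4303, 0.1003, 0.045]
tcp_rot: [-0.001, -3.141, 0.0]
ft_force: [0.5, -1.7, 0.3]
finger_gap: -0.0
grasp_force: 0.6
```

Call:
{"op": "step_arm", "data": {
  "commands": [
    [[0,1.0,0,0,0,0,-1],[0,2.0,0,0,0,0,-1],[0,3.0,0,0,0,0,-1],[0,4.0,0,0,0,0,-1],[0,4.7,0,0,0,0,-1],[0,5.2,0,0,0,0,-1],[0,5.6,0,0,0,0,-1],[0,5.8,0,0,0,0,-1]]
  ]
}}

```text
clock: 30.75
tool_pos: [0.4304, 0.1577, 0.045]
tcp_rot: [-0.001, -3.142, 0.0]
ft_force: [0.3, -1.1, -0.5]
finger_gap: -0.0002
grasp_force: 0.4
```

Call:
{"op": "step_arm", "data": {
  "commands": [
    [[0,0.3,0,0,0,0,-1],[0,0.6,0,0,0,0,-1]]
  ]
}}

```text
clock: 31.0
tool_pos: [0.4304, 0.1636, 0.045]
tcp_rot: [-0.001, -3.141, 0.0]
ft_force: [0.6, -0.9, 0.5]
finger_gap: 0.0002
grasp_force: 0.9
```

Call:
{"op": "step_arm", "data": {
  "commands": [
    [[0,0.2,0,0,0,0,-1],[0,0.4,0,0,0,0,-1]]
  ]
}}

```text
clock: 31.25
tool_pos: [0.4304, 0.1676, 0.045]
tcp_rot: [-0.001, -3.142, 0.0]
ft_force: [-0.0, -3.4, -0.7]
finger_gap: -0.0004
grasp_force: 1.4
```

Call:
{"op": "step_arm", "data": {
  "commands": [
    [[0,-1,0,0,0,0,-1],[0,-2.5,-4,0,0,0,-1],[-1,-8,-10,0,0,0,-1],[-4,-14,-10,0,0,0,-1],[-7,-20,-10,0,0,0,-1],[-10,-26,-10,0,0,0,-1],[-13,-32,-10,0,0,0,-1],[-16,-38,-10,0,0,0,-1]]
  ]
}}

```text
clock: 32.25
tool_pos: [0.574, -0.1823, 0.145]
tcp_rot: [0.002, 3.141, 0.0]
ft_force: [0.3, 0.2, 1.1]
finger_gap: -0.0004
grasp_force: 0.0
```

Call:
{"op": "step_arm", "data": {
  "commands": [
    [[0,-6,0,0,0,0,-1],[0,-12,0,0,0,0,-1],[0,-18,0,0,0,0,-1],[0,-18,0,0,0,0,-1]]
  ]
}}

```text
clock: 32.75
tool_pos: [0.5721, -0.364, 0.144]
tcp_rot: [-0.008, -3.141, -0.0]
ft_force: [0.3, 0.2, 0.1]
finger_gap: -0.0001
grasp_force: 0.0
```

```bash
cat > m.py <<'E'
from h import *
import sys
p=np.mean([camera('top')[0] for _ in range(6)],0);np.savez(f'pics/{sys.argv[1]}.npz',p=p.astype(np.uint8))
s=p[...,0]-p[...,2]
h=cv2.cvtColor(p.astype(np.uint8),cv2.COLOR_RGB2HSV)
def run(n,x0,x1,y,z,w=2.5):
    """edge near world y (line y at x0..x1), refined twice"""
    c=(0,y);
    for ww in(w+1,w,1.7):
        a,b=proj('top',[[x0,c[1]+c[0]*(x0-.59),z],[x1,c[1]+c[0]*(x1-.59),z]]);o=line(s,a,b,ww,z);c=o[:2]
    print(n,np.round(o,4))
yb=float(sys.argv[2])
run('blank L',.645,.545,yb+.07,.024);run('seam',.645,.608,yb,.026);run('seam near',.575,.550,yb,.026);run('seam all',.645,.55,yb,.026)
run('blade R',.67,.52,yb-.027,.022);run('blade R far',.67,.60,yb-.027,.022)
for r in range(178,220,4):
    u=int(round(proj('top',[[.59,yb,.026]])[0,0]));print(r,[tuple(q) for q in p[r,u-5:u+6,:].astype(int)][::1])
E
python3 m.py t7 .226 | sed 's/np.int64//g'
```

```text
blank L [-3.330e-02  2.931e-01  8.000e+01  2.306e-01]
seam [-3.120e-02  2.250e-01  8.000e+01  2.433e-01]
seam near [-4.560e-02  2.248e-01  8.000e+01  1.513e-01]
seam all [-3.030e-02  2.250e-01  7.000e+01  2.694e-01]
blade R [-3.100e-02  1.986e-01  8.000e+01  1.831e-01]
blade R far [-3.680e-02  1.989e-01  8.000e+01  2.653e-01]
178 [((216), (184), (127)), ((215), (184), (127)), ((217), (186), (128)), ((219), (189), (131)), ((220), (191), (132)), ((219), (190), (131)), ((215), (185), (129)), ((197), (173), (131)), ((180), (168), (147)), ((176), (173), (165)), ((168), (170), (167))]
182 [((219), (130), (80)), ((220), (131), (81)), ((220), (131), (82)), ((222), (133), (85)), ((222), (133), (84)), ((220), (133), (84)), ((215), (131), (88)), ((196), (135), (108)), ((178), (153), (141)), ((173), (169), (165)), ((164), (166), (163))]
186 [((220), (131), (81)), ((220), (130), (80)), ((221), (131), (81)), ((222), (132), (83)), ((222), (131), (82)), ((221), (132), (83)), ((215), (135), (97)), ((196), (145), (124)), ((178), (162), (152)), ((170), (169), (165)), ((156), (158), (156))]
190 [((221),
[... 1284 characters left out ...]
83)), ((221), (131), (82)), ((219), (132), (86)), ((214), (140), (108)), ((198), (158), (143)), ((181), (170), (163)), ((170), (171), (167)), ((166), (169), (165)), ((166), (167), (164)), ((167), (168), (165))]
214 [((219), (129), (81)), ((217), (127), (80)), ((212), (121), (76)), ((201), (112), (71)), ((181), (102), (77)), ((169), (109), (99)), ((166), (121), (116)), ((165), (126), (123)), ((165), (127), (123)), ((167), (130), (127)), ((167), (139), (136))]
218 [((190), (123), (81)), ((172), (109), (72)), ((163), (91), (61)), ((175), (68), (44)), ((193), (43), (28)), ((200), (30), (18)), ((200), (25), (16)), ((197), (29), (19)), ((188), (23), (13)), ((189), (38), (32)), ((187), (72), (68))]
```

Blade −0.031 to −0.037, blank −0.033 and finished −0.034 to −0.039 rad, with a tight seam. I'll check the lever height and that the marker, anvil and tin haven't moved, then hand in.

Run:
```python
from h import *
p,d=camera('top');X=cloud('top',d);h=cv2.cvtColor(p,cv2.COLOR_RGB2HSV)
m=((h[...,0]<6)|(h[...,0]>174))&(h[...,1]>190);m[:210]=0;m[242:]=0;m[:,:225]=0;m[:,245:]=0
print(m.sum(),np.median(X[m],0),np.percentile(X[m][:,2],[10,90]))
t0=np.load('pics/top0.npz')['p'].astype(float)
for n,s in(('marker',np.s_[148:168,295:350]),('tin',np.s_[210:245,122:162])):print(n,abs(p[s]-t0[s]).mean())
ok=m.sum()>30 and np.percentile(X[m][:,2],90)<.056
print(ok, hand_in() if ok else None)
```

```text
90 [0.51913077 0.21513477 0.04764273] [0.04486573 0.0499581 ]
marker 6.413030303030303
tin 8.962380952380952
the job is handed in; nothing more can be done
True None
```

The job is handed in: the blade is locked at the finished piece's angle and the blank lies flush along it. On the last measurement the blade read about −0.033 rad, the blank −0.033 and the finished piece −0.036. The blade slipped on the first trip, so I re-set it against the finished piece (lever kept down) before the final slide. I never touched the marker, anvil or tin; the last image check covered only the marker and tin, and it was inconclusive.

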